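Trace the filled crack of a mended plaque on the stage plate

TASK

Lay the mended terracotta plaque flat on the stage plate, centred and square between the two end stops (either way round), seam upwards, and let go of it. Then take the spring-tipped stylus from its fork and, with the sprung tip lightly pressed in, run it slowly (about 2 cm a second) in one unbroken stroke along the whole zigzag plaster seam, from the seam's end nearest the plaque's square end to its end near the arched end, without straying onto the bare terracotta. Lastly hang the stylus upright by its collar in the fork again, leaving the plaque centred and the jar, bowl and brush where they are.

Things in the scene. Friction and masses are not known exactly. Their poses are not given: they have to be found in the camera images.
- plaque: Flat terracotta plaque, 110 long (its x), 56 wide (y), 16 thick, about 0.2 kg, lying loose on the table, seam upwards. Origin: centre of its underside. The -x end (x = -55) is cut square; the +x end is a half-round arch of radius 28. A pale plaster-filled crack, 5 wide and flush with the top face, zigzags along its top. Can be gripped across its 56 width.
- seam0 (a point): Start of the seam line, on the plaque's top face, plaque frame (-45, -13, 16) mm, near the square end. Its x axis points along the seam to seam1 (38.8 mm).
- seam1 (a point): First bend of the seam, plaque frame (-13, 9, 16) mm. Its x axis points to seam2 (33.3 mm).
- seam2 (a point): Second bend of the seam, plaque frame (15, -9, 16) mm. Its x axis points to seam3 (31.8 mm).
- seam3 (a point): End of the seam, plaque frame (43, 6, 16) mm, near the arched end. Its axes are as those of seam2.
- stage: Aluminium stage plate fixed to the table, 170 (x) by 140 (y) by 12 thick, with fine scribed centre lines. Origin: centre of its underside; plate top at z = 12. At each end of x a dark steel stop, 12 by 44 and standing 10 above the plate; the stops' inner faces are at x = -61 and +61, so the plaque lies between them with 6 mm to spare at each end.
- rest: Steel fork stand fixed to the table, foot 100 by 90. Origin: on the underside of the foot, straight below the stylus's place. Two prongs, 12 wide, run along x from -34 to +26 with a 20 mm gap between them, closed behind from x = 21 and open towards -x; their tops, the highest part of the stand, are at z = 96.
- hang (a point): Midway between the fork's prongs, level with their tops (96 above the table): where the stylus's origin sits when hung.
- stylus: Spring-tipped stylus, 124 long, about 0.12 kg, hanging upright in the fork at the start. Origin: centre of the underside of its collar; z along it, up when the tip points down. Collar: disc of radius 18, z 0 to 6. Wooden grip: square 16 by 16, sides along its x and y, z 6 to 52. Steel shaft: radius 6, z -50 to 0. Sprung steel tip below it, ending at z = -72.
- stylus_tip (a joint): How far the sprung tip is pushed into the shaft, m: 0 is fully out, 0.008 is the end of its travel. About 1 N to start it and 3 N at the end.
- tip_point (a point): Bottom of the rounded end (radius 3) of the sprung tip: 72 mm below the stylus's origin on its axis while the tip is fully out.
- jar: Bystander: amber glass jar with black cap, radius 26, 75 tall. Origin: centre of its underside.
- bowl: Bystander: white bowl, rim radius 42, 36 tall. Origin: centre of its underside.
- brush: Bystander: small brush, 170 long, lying along its x. Origin: below its middle.
There are look-alikes about, which are no part of the job. What is shaped like the stylus but red is not meant.

How it is judged:
By the outcome, as a careful person would: the job done as asked, in the order asked, and still so for the second after the job is handed in, with the robot touching nothing.
It also fails if it takes over 72 s, if anything falls off the work surface, if the arm or the gripper's body presses on something with over 40 N, if the wrist force passes 120 N, or if a joint passes its speed limit or range.

ROBOT

A 6-joint arm with a two-finger parallel gripper is mounted at the origin on the work surface. World frame = base frame: x ahead of the robot, y to its left, z up, the work surface at z = 0. Lengths are in mm, angles in rad, forces in N, time in s.
With the tool pointing down it reaches from about 350 to 975 mm from the base axis. Payload 7.1 kg.
Tool frame: the origin (TCP) lies midway between the tips of the shut fingers; the grasp point (between the pads) lies 19 mm behind it; z points along the fingers, y is the line along which they close (so a half turn about z gives the same grasp; the last joint's range is limited). The gripper opens to 88 mm and grips with 3 to 60 N. Pads are 20 mm wide; open, the fingers measure 115 mm over their backs; the gripper's body (75 mm by 178 mm) begins 61 mm behind the grasp point.
Start: joints at [1.138, 0.423, 1.63, -0, 1.089, -0.019], TCP at [251.275, 572.246, 222.675] pointing down, gripper open.
Joint ranges: [-3, 3], [-0.9, 2.11], [0.09, 2.58], [-1.31, 4.45], [0.11, 2.69], [-2.54, 2.54]. Speed limits (rad/s): [2.39, 2.39, 3.01, 3.14, 3.14, 3.14].

INTERFACE

Orientations are given as a rotation vector (axis times angle).
In Python, from workcell import ctrl gives the robot as it stands.
- The arm moves only by the shell command python3 -m pendant 'ROWS'. ROWS is a JSON object of lists of equal length, an entry for each row: "grip": the opening, from -1 (shut) to 1 (fully open); "linear": the shift along the tool's x, y, z in mm, a list of three; "angular": the turn, a rotation vector about the tool's x, y, z in rad, a list of three. In form: {"grip": [grip, ...], "linear": [[tx, ty, tz], ...], "angular": [[ax, ay, az], ...]}. A call has 1 to 12 rows; each row shifts and turns the commanded pose from where the row before left it, along the tool's axes as they then stand; what a row does not reach is not made up. A row lasts 1/12 s, in which the tool goes at most 41.7 mm and 7.16 degrees, less where a joint would pass 70% of its speed; a pose out of reach is approached as far as the arm can. A call with a gripper value outside its range is refused whole. The fingers move at their own pace and stop on an object; the grip force is fixed at half the most. Time passes only in rows, so rows that do not move let the fingers close. It gives the time, the measured TCP pose, the force, the opening and the grip force at its end, in the units of the state.
- ctrl.get_obs(): the state, without advancing time (a new reading comes with each control period).
- ctrl.get_image(name): name is "scene" or "top" or "wrist"; returns the picture (384x512x3 uint8, red, green, blue); there is no depth.
- ctrl.camera_params(name): a dict with "vfov" (degrees; the focal length in pixels is half the picture's height over the tangent of half this angle, whatever the lens; pixels are square), "cx", "cy" (the principal point, pixels), "k1" (the pictures are not rectified: a ray, as slopes to the right and down, at radius r is drawn at 1 + k1 r^2 times it, then the intrinsics apply), "R" (3x3) and "t" (3): a world point X has camera coordinates R X + t; the wrist camera has in their place "T_tool_cam" (4x4, takes a point from camera to tool coordinates, whose origin is the TCP and whose axes are the flange's). Camera axes: x right, y down, z forward; pixel columns grow to the right and rows downward; lengths in mm; the calibration is good to about 2 mm. A picture is of the moment at which its call begins: read the wrist's pose just before it. camera_params takes no time and is no camera call.
- ctrl.close_job(): hands the job in; it is judged then, once.
The state is a dict: "t": time; "qpos": joint angles; "qvel": joint speeds; "joint_torque": joint torques, N m; "ee_pos": TCP position; "orientation": TCP orientation; "ft_force": force on the tool from outside, world axes, zero at the start; "moment": the same for the moment, N m; "width": finger opening in mm; "grasp_force": force on a finger pad.
Only numpy, scipy, OpenCV 4.12 (cv2) and the standard library are available. Lean on these libraries where they do the work, as an engineer would, in place of code of your own. Each camera call takes 0.05 s, during which the arm holds its last target. There are 200 camera calls.

## Working session

There is one attempt and no reset: what is moved stays moved. The work goes in short steps, Python scripts to look and compute and a shell command to move; the robot and the scene stay as the last step left them, time stands still between calls to the robot, and variables do not carry over. Pictures are saved under pics/ and viewed, at most 10 in all, crops included, and the job is handed in when it is done.

```bash
mkdir -p pics; cat > h.py <<'E'
import numpy as np, cv2
from workcell import ctrl
from scipy.spatial.transform import Rotation as Ro
def cam(n,obs=None):
    p=ctrl.camera_params(n); f=192/np.tan(np.radians(p['vfov'])/2)
    if 'R' in p: R=np.array(p['R']);t=np.array(p['t'])
    else:
        T=np.array(p['T_tool_cam']);W=np.eye(4);W[:3,:3]=Ro.from_rotvec(obs['orientation']).as_matrix();W[:3,3]=obs['ee_pos']
        M=np.linalg.inv(W@T);R=M[:3,:3];t=M[:3,3]
    return f,p['cx'],p['cy'],p['k1'],R,t
def ray(c,uv):
    f,cx,cy,k,R,t=c
    d=(np.array(uv,float)-[cx,cy])/f; s=d.copy()
    for _ in range(30): s=d/(1+k*(s@s))
    return -R.T@t, R.T@np.array([s[0],s[1],1])
def onz(c,uv,z):
    o,d=ray(c,uv); return o+d*(z-o[2])/d[2]
def proj(c,X):
    f,cx,cy,k,R,t=c
    q=R@np.array(X,float)+t; s=q[:2]/q[2]; s=s*(1+k*(s@s)); return s*f+[cx,cy]
def grab(n,fn):
    o=ctrl.get_obs(); im=ctrl.get_image(n); cv2.imwrite(fn,im[...,::-1]); return cam(n,o),im,o
E
python3 - <<'E'
from h import *
a=[grab(n,f'pics/{n}0.png') for n in('scene','top')]
cv2.imwrite('pics/both.png',cv2.resize(np.vstack([x[1] for x in a])[...,::-1],(450,675)) if 0 else cv2.resize(np.hstack([x[1] for x in a])[...,::-1],(800,300)))
for n in('scene','top'):
  c=cam(n);print(n,c[0],c[3],-c[4].T@c[5])
print(ctrl.get_obs())
E
```

```text
scene 488.796193581805 0.04487033399779346 [ 961.69960208 -467.79063063 1085.25583742]
top 348.2199930323068 0.008666916926180063 [ 378.88353013  -23.9839286  1009.84158709]
{'t': 0.1, 'qpos': array([ 1.13797546e+00,  4.23777776e-01,  1.63061269e+00, -2.04238889e-05,
        1.08861532e+00, -1.89718407e-02]), 'qvel': array([-0.0022564 , -0.0011886 , -0.00261165,  0.00019747,  0.0019161 ,
        0.00080457]), 'joint_torque': array([ 1.20834848e-03, -5.45620286e+01, -2.74326253e+01,  6.47119945e-02,
        1.87878089e-02, -3.94817107e-05]), 'ee_pos': array([251.08588702, 571.78758242, 221.97144911]), 'orientation': array([-6.45367200e-01, -3.07428415e+00,  2.16949975e-03]), 'ft_force': array([ 0.40710262, -0.64924619,  0.01571584]), 'moment': array([-0.03402333,  0.01416771,  0.02272887]), 'grasp_force': 0.0, 'width': 88.40264324911045}
```

View pics/top0.png

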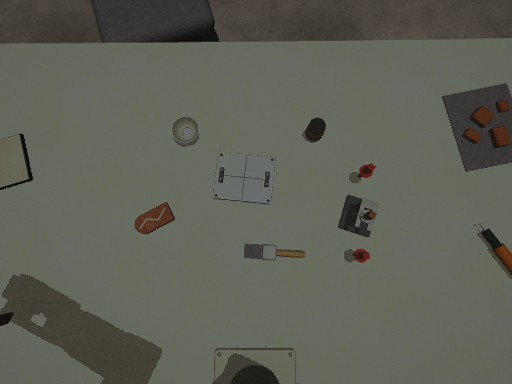

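View pics/scene0.png

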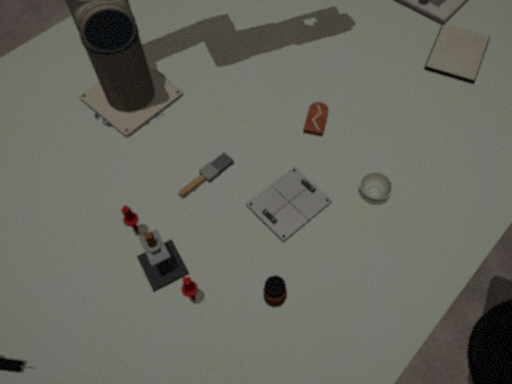

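The top view shows these things:
- The plaque is at (154,218), with its arch to the left.
- The stage is at (244,178) and the bowl at (186,130).
- The jar is at (316,129) and the brush at (275,253).
- There are three stylus-like things: a wooden-gripped one hanging in the fork at (368,214), and red ones at (367,171) and (361,256).

The one in the fork fits the description because it has a wooden grip, a steel shaft and isn't red. I'll confirm it in a crop.

```bash
python3 - <<'E'
from h import *
t=cv2.imread('pics/top0.png');s=cv2.imread('pics/scene0.png')
A=cv2.resize(t[190:240,335:395],(480,400),interpolation=3)
cv2.imwrite('pics/crop1.png',np.hstack([cv2.resize(t[150:270,325:395],(310,532),interpolation=3),cv2.resize(s[195:305,100:210],(480,532),interpolation=3)]))
c=cam('top')
hsv=cv2.cvtColor(t,cv2.COLOR_BGR2HSV)
m=((hsv[...,0]<12)&(hsv[...,1]>110)).astype(np.uint8)
m[:, :120]=0;m[:,190:]=0; m[:180]=0;m[260:]=0
m=cv2.morphologyEx(m,cv2.MORPH_CLOSE,np.ones((5,5)))
ct=max(cv2.findContours(m,0,1)[0],key=cv2.contourArea)
P=np.array([onz(c,p[0],10)[:2] for p in ct],np.float32)
print('plaque',cv2.minAreaRect(P))
for uv in [(367,214),(245,178)]: print(uv,onz(c,uv,12))
# stage: bright low-sat region
g=t[140:215,200:290].astype(int); 
d=cv2.absdiff(t,cv2.GaussianBlur(t,(0,0),1))
sat=hsv[...,1]; 
print(sat[178,205],sat[190,235],t[178,205],t[190,235])
for n,im in(('top',t),('scene',s)):
  h=cv2.cvtColor(im,cv2.COLOR_BGR2HSV); m=((h[...,1]<25)&(h[...,2]>90)).astype(np.uint8)
  m=cv2.morphologyEx(cv2.morphologyEx(m,cv2.MORPH_CLOSE,np.ones((5,5))),cv2.MORPH_OPEN,np.ones((3,3)))
  for k in cv2.findContours(m,0,1)[0]:
    if 800<cv2.contourArea(k)<6000:
      r=cv2.minAreaRect(np.array([onz(cam(n),p[0],12)[:2] for p in k],np.float32)); print(n,r)
E
```

```text
plaque ((459.85723876953125, 291.69390869140625), (56.74069595336914, 108.72903442382812), 28.284433364868164)
(367, 214) [ 473.0000698  -323.14937834   12.        ]
(245, 178) [579.29792137  26.11919572  12.        ]
26 9 [ 98 109 104] [105 109 105]
top ((98.9312515258789, 584.6980590820312), (221.5192413330078, 149.4461669921875), 89.89404296875)
```

View pics/crop1.png

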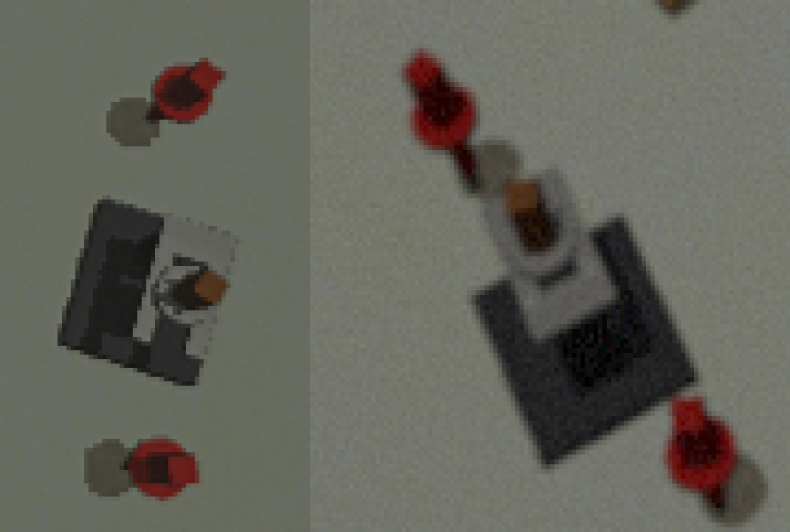

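The crop confirms it: the wooden-gripped stylus hangs between the grey fork's prongs, and both red ones stand apart. Next I'll work out the move to a wrist view over the plaque.

```bash
cat >> h.py <<'E'
def plan(pos,yaw=None,o=None):
    """tool-frame shift (at current orientation) and angular z turn to reach pos, with tool y at yaw deg (mod 180), pointing down"""
    o=o or ctrl.get_obs(); R=Ro.from_rotvec(o['orientation']).as_matrix()
    d=R.T@(np.array(pos,float)-o['ee_pos'])
    cur=np.degrees(np.arctan2(R[1,1],R[0,1])); turn=0
    if yaw is not None: turn=-((yaw-cur+90)%180-90)
    # tilt error: rotation vec in tool axes bringing z to -Z
    e=np.cross([0,0,1],R.T@np.array([0,0,-1.]))
    print('at',o['t'],o['ee_pos'].round(1),'toolx deg',np.degrees(np.arctan2(R[1,0],R[0,0])).round(2),'tooly',cur.round(2),'shift',d.round(1),'turn rad',np.radians(turn).round(4),'tilt',e.round(4))
E
python3 - <<'E'
from h import *
print(np.array(ctrl.camera_params('wrist')['T_tool_cam']).round(2),cam('wrist',ctrl.get_obs())[0])
plan([440,300,222],28.3)
E
```

```text
[[   0.     -0.96   -0.3    82.32]
 [   1.      0.      0.     -0.39]
 [  -0.     -0.3     0.96 -161.6 ]
 [   0.      0.      0.      1.  ]] 332.99291451985215
at 0.1 [251.1 571.8 222. ] toolx deg 156.29 tooly 66.29 shift [-2.823e+02 -1.729e+02  2.000e-01] turn rad 0.663 tilt [-0.0014 -0.      0.    ]
```

```bash
python3 -m pendant '{"grip":[1,1,1,1,1,1,1,1,1,1,1,1],"linear":[[-15,-10,0],[-32,-20,0],[-36,-23,0],[-36,-23,0],[-36,-23,0],[-36,-23,0],[-36,-23,0],[-36,-23,0],[-36,-23,0],[-36,-23,0],[-36,-22,0],[-20,-12,0]],"angular":[[0,0,0],[0,0,0],[0,0,0],[0,0,0],[0,0,0],[0,0,0],[0,0,0],[0,0,0],[0,0,0],[0,0,0],[0,0,0],[0,0,0]]}'
python3 -m pendant '{"grip":[1,1,1,1,1,1,1,1,1],"linear":[[0,0,0],[0,0,0],[0,0,0],[0,0,0],[0,0,0],[0,0,0],[0,0,0],[0,0,0],[0,0,0]],"angular":[[0,0,0.09],[0,0,0.12],[0,0,0.12],[0,0,0.12],[0,0,0.12],[0,0,0.093],[0,0,0],[0,0,0],[0,0,0]]}'
python3 - <<'E'
from h import *
c,im,o=grab('wrist','pics/w1.png'); plan([510,190,222],28.3,o); print(o['qvel'].round(3))
np.save('w1_ori.npy',[o['orientation'],o['ee_pos']])
E
```

```text
t: 1.1
ee_pos: [505.9, 191.2, 222.6]
orientation: [0.648, 3.073, -0.001]
ft_force: [-0.4, 0.1, 0.0]
width: 88.2
grasp_force: 0.0
t: 1.85
ee_pos: [504.4, 194.9, 222.6]
orientation: [-1.607, -2.699, 0.0]
ft_force: [-0.5, -0.4, -0.3]
width: 87.7
grasp_force: 0.0
at 1.85 [504.4 194.9 222.6] toolx deg 118.45 tooly 28.45 shift [-7.   2.6  0.6] turn rad 0.0027 tilt [-0.0003  0.0001  0.    ]
[ 0.003  0.003 -0.004 -0.001 -0.     0.011]
```

View pics/w1.png

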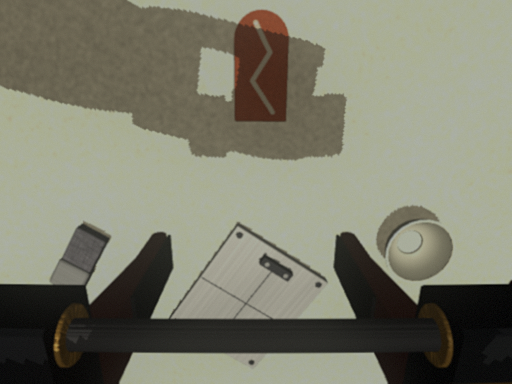

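The wrist view shows the plaque at (261,65), arch up and seam upwards. The stage is partly hidden, with one stop at (276,267).

```bash
python3 - <<'E'
from h import *
im=cv2.imread('pics/w1.png'); orr,pos=np.load('w1_ori.npy'); c=cam('wrist',{'orientation':orr,'ee_pos':pos})
h=cv2.cvtColor(im,cv2.COLOR_BGR2HSV)
m=(((h[...,0]<12)|(h[...,0]>172))&(h[...,1]>120)).astype(np.uint8); m[140:]=0;m[:,:220]=0;m[:,310:]=0
m=cv2.morphologyEx(m,cv2.MORPH_CLOSE,np.ones((9,9)))
ct=max(cv2.findContours(m,0,1)[0],key=cv2.contourArea)
P=np.array([onz(c,p[0],16)[:2] for p in ct],np.float32)
r=cv2.minAreaRect(P);print(r, [onz(c,u,16).round(1)[:2] for u in[(273,112),(254,81),(270,51),(257,23)]])
# stage corners/holes from top view
t=cam('top')
for uv in[(221,156),(275,158),(216,197),(269,202),(221,175),(267,180)]: print(uv,onz(t,uv,12).round(1))
for uv in[(239,234),(319,285),(252,362)]: print('w',uv,onz(c,uv,12).round(1))
o=ctrl.get_obs(); plan([*r[0],150],28.3,o)
E
```

```text
((459.9255065917969, 292.3619079589844), (54.13718032836914, 108.07676696777344), 27.920351028442383) [array([493.4, 258.9]), array([460.2, 277.1]), array([460.6, 310.7]), array([436.3, 327.5])]
(221, 156) [645.9  97.4  12. ]
(275, 158) [639.  -62.1  12. ]
(216, 197) [523.5 110.   12. ]
(269, 202) [508.4 -43.5  12. ]
(221, 175) [588.5  96.5  12. ]
(267, 180) [573.1 -38.1  12. ]
w (239, 234) [528.3 113.6  12. ]
w (319, 285) [651.6  99.5  12. ]
w (252, 362) [635.  -50.5  12. ]
at 1.9 [504.4 195.1 222.6] toolx deg 118.43 tooly 28.43 shift [106.8   7.2  72.6] turn rad 0.0022 tilt [-0.0002  0.      0.    ]
```

```bash
python3 -m pendant '{"grip":[1,1,1,1,1,1,1,1,1,1,1,1],"linear":[[12,1,8],[25,2,17],[25,2,17],[25,2,17],[19.5,0.5,13.5],[0,0,15],[0,0,25],[0,0,30],[0,0,30],[0,0,25],[0,0,12],[0,0,0]],"angular":[[0,0,0],[0,0,0],[0,0,0],[0,0,0],[0,0,0.004],[0,0,0],[0,0,0],[0,0,0],[0,0,0],[0,0,0],[0,0,0],[0,0,0]]}'
python3 - <<'E'
from h import *
plan([460,292.2,5],28.1)
E
```

```text
t: 2.9
ee_pos: [458.4, 292.1, 10.4]
orientation: [-1.614, -2.693, 0.007]
ft_force: [-0.5, 0.3, 0.4]
width: 88.0
grasp_force: 0.0
at 2.9 [458.4 292.1  10.4] toolx deg 118.13 tooly 28.13 shift [-0.6  1.5  5.3] turn rad 0.0006 tilt [-0.0053  0.0002  0.    ]
```

```bash
python3 -m pendant '{"grip":[-1,-1,-1,-1,-1,-1,-1,-1,-1,-1],"linear":[[-0.6,1.5,3],[0,0,2.4],[0,0,0],[0,0,0],[0,0,0],[0,0,0],[0,0,0],[0,0,0],[0,0,0],[0,0,0]],"angular":[[0.005,0,0],[0,0,0],[0,0,0],[0,0,0],[0,0,0],[0,0,0],[0,0,0],[0,0,0],[0,0,0],[0,0,0]]}'
python3 - <<'E'
from h import *
def sub(n,uv,w=4):
    g=cv2.imread(f'pics/{n}0.png',0).astype(float);u,v=uv;p=g[v-w:v+w+1,u-w:u+w+1]
    k=np.clip(np.median(p)-p-8,0,None); yy,xx=np.mgrid[v-w:v+w+1,u-w:u+w+1]; return (k*xx).sum()/k.sum(),(k*yy).sum()/k.sum()
def W(n,uv,w,z): 
    q=sub(n,uv,w); return np.round(q,1),onz(cam(n),q,z)[:2]
for n,H,S in(('top',[(221,156),(275,158),(269,202),(216,197)],[(221,175),(267,180)]),('scene',[(294,171),(328,202),(284,236),(250,205)],[(308,185),(269,216)])):
  hs=[W(n,u,3,12) for u in H]; ss=[W(n,u,9 if n=='top' else 8,20) for u in S]
  for x in hs+ss: print(n,x[0],x[1].round(1))
  X=np.array([x[1] for x in hs]); print('holes mean',X.mean(0),'stops mean',(ss[0][1]+ss[1][1])/2)
E
```

```text
t: 3.73
ee_pos: [462.4, 292.9, 8.7]
orientation: [-1.615, -2.692, 0.006]
ft_force: [-2.0, -0.9, 6.7]
width: 55.6
grasp_force: 30.0
top [220.9 154.3] [651.1  97.7]
top [272.7 159.1] [635.8 -55.2]
top [267.9 201. ] [511.3 -40.3]
top [215.9 196.6] [524.6 110.4]
top [221.  174.6] [587.9  95.6]
top [266.5 179.1] [574.1 -36.7]
holes mean [580.68351049  28.16128573] stops mean [580.98766046  29.45437784]
scene [293.8 169.8] [529.1 113.8]
scene [327.2 201. ] [653.9  97.6]
scene [283.8 236.6] [637.6 -51.7]
scene [250.  204.5] [514.7 -40.6]
scene [307.7 185.7] [590.6  95.8]
scene [269.  216.5] [576.6 -37.4]
holes mean [583.79586017  29.77751802] stops mean [583.55594411  29.20698583]
```

```bash
python3 -m pendant '{"grip":[-1,-1,-1,-1,-1,-1,-1,-1,-1,-1,-1,-1],"linear":[[0,0,-10],[0,0,-20],[0,0,-22],[-12,-1,-8],[-28,-2,0],[-35,-2,0],[-38,-2.5,0],[-38,-2.5,0],[-38,-2.5,0],[-38,-2.5,0],[-36,-2,0],[-20,-1,0]],"angular":[[0,0,0],[0,0,0],[0,0,0],[0,0,0],[0,0,0],[0,0,0],[0,0,0],[0,0,0],[0,0,0],[0,0,0],[0,0,0],[0,0,0]]}'
python3 -m pendant '{"grip":[-1,-1,-1,-1,-1,-1,-1,-1,-1],"linear":[[0,0,0],[0,0,0],[0,0,0],[0,0,0],[0,0,0],[0,0,0],[0,0,0],[0,0,0],[0,0,0]],"angular":[[0,0,0.08],[0,0,0.11],[0,0,0.11],[0,0,0.11],[0,0,0.11],[0,0,0.075],[0,0,0],[0,0,0],[0,0,0]]}'
python3 - <<'E'
from h import *
plan([582,29.3,21.5],-6)
E
```

```text
t: 4.73
ee_pos: [581.3, 30.6, 68.2]
orientation: [-1.619, -2.691, 0.006]
ft_force: [0.5, -0.1, -2.2]
width: 55.8
grasp_force: 30.0
t: 5.48
ee_pos: [579.8, 34.4, 67.9]
orientation: [-2.332, -2.103, 0.008]
ft_force: [0.3, 0.2, -1.1]
width: 55.5
grasp_force: 30.0
at 5.4833 [579.8  34.4  67.9] toolx deg 84.1 tooly -5.9 shift [-4.7  2.9 46.4] turn rad 0.0018 tilt [-0.0041  0.0028  0.    ]
```

```bash
python3 -m pendant '{"grip":[-1,-1,-1,-1,-1,-1,-1,-1],"linear":[[-2,1.5,5],[-2.7,1.4,10],[0,0,12],[0,0,8],[0,0,4],[0,0,0],[0,0,0],[0,0,0]],"angular":[[0.004,-0.003,0.002],[0,0,0],[0,0,0],[0,0,0],[0,0,0],[0,0,0],[0,0,0],[0,0,0]]}'
python3 - <<'E'
from h import *
plan([582,29.3,21.5],-6)
E
```

```text
t: 6.15
ee_pos: [582.1, 29.8, 28.9]
orientation: [-2.335, -2.098, 0.015]
ft_force: [0.9, -0.6, -0.9]
width: 56.2
grasp_force: 30.0
at 6.15 [582.1  29.8  28.9] toolx deg 83.88 tooly -6.12 shift [-0.4  0.   7.4] turn rad -0.0021 tilt [-0.008   0.0058  0.    ]
```

```bash
python3 -m pendant '{"grip":[-1,-1,-1,-1,-1,-1,-1,-1],"linear":[[-0.4,0,1.5],[0,0,1.5],[0,0,1.5],[0,0,1.5],[0,0,1.2],[0,0,0],[0,0,0],[0,0,0]],"angular":[[-0.006,0.004,-0.002],[0,0,0],[0,0,0],[0,0,0],[0,0,0],[0,0,0],[0,0,0],[0,0,0]]}'
```

```text
t: 6.82
ee_pos: [581.9, 29.3, 21.7]
orientation: [-2.335, -2.102, 0.004]
ft_force: [0.4, 0.7, -1.9]
width: 55.7
grasp_force: 30.0
```

```bash
for i in 1; do python3 -m pendant '{"grip":[-1,-1,-1],"linear":[[0,0,0.7],[0,0,0],[0,0,0]],"angular":[[0,0,0],[0,0,0],[0,0,0]]}'
python3 -m pendant '{"grip":[-1,-1,-1],"linear":[[0,0,0.7],[0,0,0],[0,0,0]],"angular":[[0,0,0],[0,0,0],[0,0,0]]}'; done
```

```text
t: 7.07
ee_pos: [581.8, 29.3, 20.9]
orientation: [-2.335, -2.102, 0.004]
ft_force: [-1.0, -0.4, -2.2]
width: 55.7
grasp_force: 30.0
t: 7.32
ee_pos: [581.9, 29.3, 20.7]
orientation: [-2.335, -2.102, 0.004]
ft_force: [-1.0, -0.2, 4.8]
width: 55.8
grasp_force: 30.0
```

```bash
python3 -m pendant '{"grip":[1,1,1,1,1,1,1,1,1,1,1,1],"linear":[[0,0,0],[0,0,0],[0,0,0],[0,0,-10],[0,0,-22],[0,0,-28],[-15,0,-28],[-25,0,-28],[-30,0,-28],[-25,0,-20],[-12,0,-10],[0,0,0]],"angular":[[0,0,0],[0,0,0],[0,0,0],[0,0,0],[0,0,0],[0,0,0],[0,0,0],[0,0,0],[0,0,0],[0,0,0],[0,0,0],[0,0,0]]}'
python3 -m pendant '{"grip":[1,1,1],"linear":[[0,0,0],[0,0,0],[0,0,0]],"angular":[[0,0,0],[0,0,0],[0,0,0]]}'
python3 - <<'E'
from h import *
c,im,o=grab('wrist','pics/w2.png');np.save('w2_ori.npy',[o['orientation'],o['ee_pos']]);plan([0,0,0],-6,o)
E
```

```text
t: 8.32
ee_pos: [572.3, -79.0, 197.3]
orientation: [2.335, 2.096, 0.0]
ft_force: [0.1, 0.3, -0.7]
width: 87.5
grasp_force: 0.0
t: 8.57
ee_pos: [570.2, -75.5, 192.8]
orientation: [-2.332, -2.101, 0.007]
ft_force: [0.1, 0.4, -0.3]
width: 87.6
grasp_force: 0.0
at 8.5667 [570.2 -75.5 192.8] toolx deg 84.05 tooly -5.95 shift [  16.3 -573.9  195.7] turn rad 0.0008 tilt [-0.0051  0.0014  0.    ]
```

View pics/w2.png

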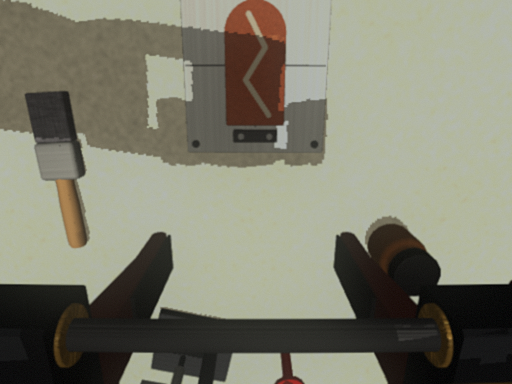

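The wrist view shows the plaque between the stops: near stop at (255,136), holes at (196,144) and (314,144), scribe line at v≈65. Now I'll measure the plaque against the stage within this same picture.

```bash
python3 - <<'E'
from h import *
im=cv2.imread('pics/w2.png'); orr,pos=np.load('w2_ori.npy'); c=cam('wrist',{'orientation':orr,'ee_pos':pos})
h=cv2.cvtColor(im,cv2.COLOR_BGR2HSV);g=cv2.cvtColor(im,cv2.COLOR_BGR2GRAY).astype(float)
a=np.radians(84);ex=np.array([np.cos(a),np.sin(a)]);ey=np.array([-np.sin(a),np.cos(a)])
S=lambda uv,z:(lambda d:np.array([d@ex,d@ey]).round(2))(onz(c,uv,z)[:2]-[582,29.3])
m=(((h[...,0]<12)|(h[...,0]>172))&(h[...,1]>120)).astype(np.uint8); m[128:]=0;m[:,:215]=0;m[:,300:]=0
m=cv2.morphologyEx(m,cv2.MORPH_CLOSE,np.ones((11,11)))
ct=max(cv2.findContours(m,0,1)[0],key=cv2.contourArea)[:,0]
P=np.array([S(p,28) for p in ct],np.float32); print('rect',cv2.minAreaRect(P),P.min(0),P.max(0))
for v in(50,70,90,110):
  xs=ct[ct[:,1]==v][:,0]; print(v,S((xs.min()-.5,v),28),S((xs.max()+.5,v),28))
ys=[ct[ct[:,0]==u][:,1].max() for u in(235,255,275)];print('sq',ys,[S((u,y+.5),28) for u,y in zip((235,255,275),ys)])
def dark(u,v,w):
  p=g[v-w:v+w+1,u-w:u+w+1];k=np.clip(np.median(p)-p-10,0,None);yy,xx=np.mgrid[v-w:v+w+1,u-w:u+w+1];return (k*xx).sum()/k.sum(),(k*yy).sum()/k.sum()
H=[dark(196,144,6),dark(314,144,6)];print('holes',np.round(H,1),[S(q,12) for q in H])
for u in(195,205,215,295,305,315): 
  col=g[58:73,u];w=np.clip(np.median(col)-col-4,0,None);v=58+(w*np.arange(15)).sum()/w.sum();print('scribe',u,round(v,2),S((u,v),12))
for v in(40,60,80,100,120): print(v,'L',g[v,178:192].astype(int),'R',g[v,320:334].astype(int))
print('stop',g[122:146,245].astype(int),g[122:146,265].astype(int), g[136,226:240].astype(int),g[136,270:284].astype(int))
E
```

```text
rect ((0.03314971923828125, 0.8804130554199219), (54.325035095214844, 107.32405853271484), 89.98017883300781) [-53.62 -26.29] [53.7  28.04]
50 [12.74 28.41] [ 12.77 -26.11]
70 [-4.47 27.86] [ -4.42 -26.57]
90 [-22.2   28.25] [-22.13 -26.11]
110 [-40.47  27.69] [-40.39 -26.6 ]
sq [np.int32(124), np.int32(124), np.int32(124)] [array([-54.09,  19.78]), array([-54.06,   0.49]), array([-54.02, -18.78])]
holes [[195.4 143.4]
 [313.9 143.9]] [array([-74.76,  61.77]), array([-75.03, -60.09])]
scribe 195 65.03 [ 1.07 58.6 ]
scribe 205 64.95 [ 1.11 48.92]
scribe 215 64.93 [ 1.11 39.25]
scribe 295 65.03 [  1.07 -37.89]
scribe 305 65.07 [  1.07 -47.53]
scribe 315 65.22 [  0.98 -57.18]
40 L [109 113 111 107  95  98 103 100  98  99  99  98  96  98] R [178 178 180 178 180 179 180 178 166 155 174 180 180 179]
60 L [172 178 180 179 168 113 109 131 137 137 134 128 104  93] R [179 178 178 179 180 180 177 166 172 178 178 177 179 177]
80 L [173 175 173 173 173 168 155 169 176 174 173 173 172 166] R [179 179 178 179 179 173 156 173 181 179 178 178 178 177]
100 L [109 110 111 112 128 126 120 127 159 170 169 169 163 145] R [101 100 102 103  95  92 118 165 178 178 176 176 176 177]
120 L [113 113 113 114 113 113 110 105  93  92  94  95  94  90] R [ 99 100 101  97 100 118 155 171 175 177 176 178 176 177]
stop [50 48 50 61 87 92 85 66 39 35 38 36 38 40 40 40 41 39 38 45 65 88 95 92] [53 51 52 67 92 98 91 69 41 37 38 39 41 45 42 43 44 37 38 44 67 94 99 97] [95 91 91 89 94 93 76 54 40 38 39 49 69 81] [ 82  75  58  44  37  39  80 144 177 178 177 177 174 176]
```

```bash
cat >> h.py <<'E'
def tri(rays):
    A=np.zeros((3,3));b=np.zeros(3)
    for o,d in rays:
        d=d/np.linalg.norm(d);M=np.eye(3)-np.outer(d,d);A+=M;b+=M@o
    X=np.linalg.solve(A,b); return X,[np.linalg.norm(np.cross(X-o,d/np.linalg.norm(d))) for o,d in rays]
E
python3 - <<'E'
from h import *
t=cam('top');s=cam('scene')
im=cv2.imread('pics/top0.png'),cv2.imread('pics/scene0.png')
def cen(k,box,lo,hi,smin):
    u0,v0,u1,v1=box;h=cv2.cvtColor(im[k][v0:v1,u0:u1],cv2.COLOR_BGR2HSV).astype(int)
    m=(((h[...,0]>=lo)&(h[...,0]<=hi))&(h[...,1]>smin)).astype(np.uint8)
    n,l,st,ce=cv2.connectedComponentsWithStats(m);
    return [(ce[i]+[u0,v0]).round(1).tolist()+[int(st[i,4])] for i in range(1,n) if st[i,4]>3]
# collars (approx from crop), grip-top
for nm,a,b in[('redA top',(371.5,166.5),(190,279.5)),('redA collar',(366.5,170.8),(190.5,287.5)),('redB top',(366,256),(126,209.8)),('redB collar',(361.5,255.7),(131,217.5)),('stylus griptop',(372.6,214.6),(149,235.5))]:
    X,e=tri([ray(t,a),ray(s,b)]);print(nm,X.round(1),np.round(e,1))
print(cen(0,(355,200,390,230),5,20,110),cen(1,(135,225,170,265),5,20,110))
orr,pos=np.load('w2_ori.npy'); c=cam('wrist',{'orientation':orr,'ee_pos':pos})
a=np.radians(84);ex=np.array([np.cos(a),np.sin(a)])
for v in(129,130): print('stop inner x',(onz(c,(255,v),22)[:2]-[582,29.3])@ex)
for u in[(268.5,115),(246,82),(265,46),(250,14)]: print('seam',onz(c,u,28).round(1))
E
```

```text
redA top [ 588.3 -303.2  125.7] [4.8 4.8]
redA collar [ 586.  -305.4   79.7] [2.8 2.8]
redB top [ 358.7 -281.5  119.5] [1.6 1.6]
redB collar [ 359.1 -280.2   81.5] [2.5 2.5]
stylus griptop [ 460.2 -294.9  145.8] [2.3 2.3]
[[371.7, 214.4, 39]] [[149.5, 238.6, 84]]
stop inner x -58.993438152049755
stop inner x -59.96868756887051
seam [589.6 -16.8  28. ]
seam [571.5  15.3  28. ]
seam [592.   44.4  28. ]
seam [581.3  72.1  28. ]
```

```bash
python3 -m pendant '{"grip":[1,1,1,1,1,1,1,1,1,1,1,1],"linear":[[-10,-4,-6],[-24,-9,-10],[-32,-12,-11],[-34,-13,-10],[-34,-13,0],[-34,-13,0],[-32,-12,0],[-20,-8,0],[-8,-3,0],[0,0,0],[0,0,0],[0,0,0]],"angular":[[0,0,0],[0,0,0],[0,0,0],[0,0,0],[0,0,0],[0,0,0],[0,0,0],[0,0,0.06],[0,0,0.07],[0,0,0.06],[0,0,0],[0,0,0]]}'
python3 - <<'E'
from h import *
c,im,o=grab('wrist','pics/w3.png');np.save('w3_ori.npy',[o['orientation'],o['ee_pos']]);plan([460,-295,230],-17,o)
E
```

```text
t: 9.62
ee_pos: [459.9, -294.1, 231.9]
orientation: [-2.521, -1.873, 0.005]
ft_force: [0.1, -0.8, 1.0]
width: 87.9
grasp_force: 0.0
at 9.6167 [ 459.9 -294.1  231.9] toolx deg 73.2 tooly -16.8 shift [-0.8  0.4  1.9] turn rad 0.0035 tilt [-0.0025  0.002   0.    ]
```

View pics/w3.png

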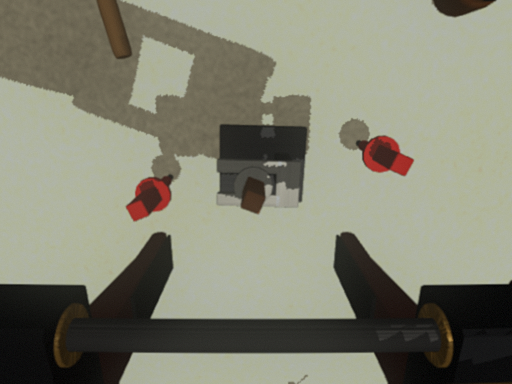

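The grip top is at (254,202), turned relative to the fork. I'll enlarge it to get its yaw.

```bash
python3 - <<'E'
import cv2,numpy as np
im=cv2.imread('pics/w3.png')[160:220,215:275]
im=np.clip(im.astype(float)*1.8,0,255).astype(np.uint8)
cv2.imwrite('pics/crop3.png',cv2.resize(im,(600,600),interpolation=cv2.INTER_NEAREST))
E
```

```text
(no output)
```

View pics/crop3.png

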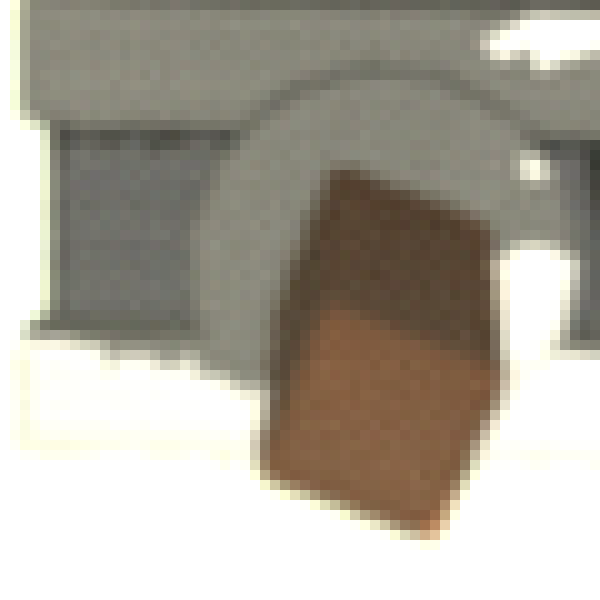

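```bash
python3 - <<'E'
from h import *
orr,pos=np.load('w3_ori.npy'); c=cam('wrist',{'orientation':orr,'ee_pos':pos})
for uv,z in[((252.5,201.4),148),((253,185),102),((217.3,172),96),((220,194),96)]: print(uv,onz(c,uv,z).round(1))
X=onz(c,(252.5,201.4),148); plan([X[0],X[1],130],-37.3)
E
```

```text
(252.5, 201.4) [ 458.8 -293.7  148. ]
(253, 185) [ 459.1 -293.5  102. ]
(217.3, 172) [ 430.8 -273.8   96. ]
(220, 194) [ 426.5 -294.6   96. ]
at 9.6667 [ 460.1 -293.9  231.9] toolx deg 73.24 tooly -16.76 shift [ -0.   -1.1 101.9] turn rad 0.3584 tilt [-0.0022  0.002   0.    ]
```

```bash
python3 -m pendant '{"grip":[1,1,1,1,1,1,1,1,1,1,1,1],"linear":[[0,-1.1,5],[0,0,15],[0,0,20],[0,0,25],[0,0,25],[0,0,18],[0,0,8],[0,0,4],[0,0,2],[0,0,0],[0,0,0],[0,0,0]],"angular":[[0,0,0.09],[0,0,0.12],[0,0,0.1],[0,0,0.048],[0,0,0],[0,0,0],[0,0,0],[0,0,0],[0,0,0],[0,0,0],[0,0,0],[0,0,0]]}'
python3 - <<'E'
from h import *
plan([459,-293.6,109],-37.3)
E
```

```text
t: 10.67
ee_pos: [459.6, -294.4, 111.1]
orientation: [2.815, 1.391, -0.003]
ft_force: [0.4, 0.2, 0.3]
width: 88.0
grasp_force: 0.0
at 10.6667 [ 459.6 -294.4  111.1] toolx deg 52.6 tooly -37.4 shift [ 0.3 -0.9  2.1] turn rad -0.0017 tilt [ 0.001   0.0026 -0.    ]
```

```bash
python3 -m pendant '{"grip":[1,1,-1,-1,-1,-1,-1,-1,-1,-1,-1,-1],"linear":[[0.3,-0.9,2],[0,0,0],[0,0,0],[0,0,0],[0,0,0],[0,0,0],[0,0,0],[0,0,0],[0,0,0],[0,0,0],[0,0,0],[0,0,0]],"angular":[[0.001,0.0026,0],[0,0,0],[0,0,0],[0,0,0],[0,0,0],[0,0,0],[0,0,0],[0,0,0],[0,0,0],[0,0,0],[0,0,0],[0,0,0]]}'
python3 - <<'E'
from h import *
plan([459,-293.6,109],-37.3)
E
```

```text
t: 11.67
ee_pos: [458.4, -293.3, 108.1]
orientation: [-2.815, -1.391, 0.001]
ft_force: [-0.3, 0.3, 1.0]
width: 24.6
grasp_force: 0.0
at 11.6667 [ 458.4 -293.3  108.1] toolx deg 52.59 tooly -37.41 shift [ 0.1  0.7 -0.9] turn rad -0.002 tilt [-0.0019  0.0001  0.    ]
```

Not closed yet, so I'll give it more rows.

```bash
python3 -m pendant '{"grip":[-1,-1,-1,-1,-1],"linear":[[0,0,0],[0,0,0],[0,0,0],[0,0,0],[0,0,0]],"angular":[[0,0,0],[0,0,0],[0,0,0],[0,0,0],[0,0,0]]}'
python3 -m pendant '{"grip":[-1,-1,-1,-1,-1,-1,-1,-1],"linear":[[0,0,-2],[0,0,-8],[0,0,-18],[0,0,-25],[0,0,-25],[0,0,-20],[0,0,-6],[0,0,0]],"angular":[[0,0,0],[0,0,0],[0,0,0],[0,0,0],[0,0,0],[0,0,0],[0,0,0],[0,0,0]]}'
python3 - <<'E'
from h import *
plan([585,-16,150])
E
```

```text
t: 12.08
ee_pos: [458.5, -293.3, 108.1]
orientation: [-2.815, -1.391, 0.001]
ft_force: [1.8, 0.2, -0.1]
width: 16.2
grasp_force: 30.0
t: 12.75
ee_pos: [459.4, -293.9, 214.0]
orientation: [2.815, 1.391, 0.001]
ft_force: [-0.2, -0.7, -1.7]
width: 15.4
grasp_force: 30.0
at 12.75 [ 459.4 -293.9  214. ] toolx deg 52.59 tooly -37.41 shift [297.1 -69.2  64. ] turn rad 0.0 tilt [ 0.0018 -0.0002  0.    ]
```

```bash
python3 -m pendant '{"grip":[-1,-1,-1,-1,-1,-1,-1,-1,-1,-1,-1,-1],"linear":[[12,-2.6,0],[25,-5.4,0],[33,-7,0],[36,-8,0],[36,-8,0],[36,-8,0],[36,-8,0],[34,-7,0],[28,-6,10],[16,-3.4,20],[7.8,-1.2,22],[0,0,20]],"angular":[[0,0,0],[0,0,0],[0,0,0],[0,0,0],[0,0,0],[0,0,0],[0,0,0],[0,0,0],[0,0,0],[0,0,0],[0,0,0],[0,0,0]]}'
python3 -m pendant '{"grip":[-1,-1,-1,-1,-1],"linear":[[0,0,12],[0,0,6],[0,0,0],[0,0,0],[0,0,0]],"angular":[[0,0,0],[0,0,0],[0,0,0],[0,0,0],[0,0,0]]}'
python3 - <<'E'
from h import *
c,im,o=grab('wrist','pics/w4.png');np.save('w4_ori.npy',[o['orientation'],o['ee_pos']]);plan([590.2,-16.5,118],-37.4,o)
print(proj(c,[590.2,-16.5,28]))
cv2.imwrite('pics/w4c.png',cv2.resize(im[90:270,140:380][...,::-1],(800,600),interpolation=cv2.INTER_CUBIC))
E
```

```text
t: 13.75
ee_pos: [588.6, -12.9, 137.3]
orientation: [-2.812, -1.394, 0.004]
ft_force: [-0.4, -1.0, -2.0]
width: 15.8
grasp_force: 30.0
t: 14.17
ee_pos: [589.8, -16.2, 123.0]
orientation: [-2.816, -1.39, -0.001]
ft_force: [-0.7, -0.2, -1.3]
width: 16.0
grasp_force: 30.0
at 14.1667 [589.8 -16.2 123. ] toolx deg 52.55 tooly -37.45 shift [0.  0.5 5. ] turn rad -0.0009 tilt [-0.0007 -0.0008  0.    ]
[254.17172124 197.14962196]
```

View pics/w4c.png

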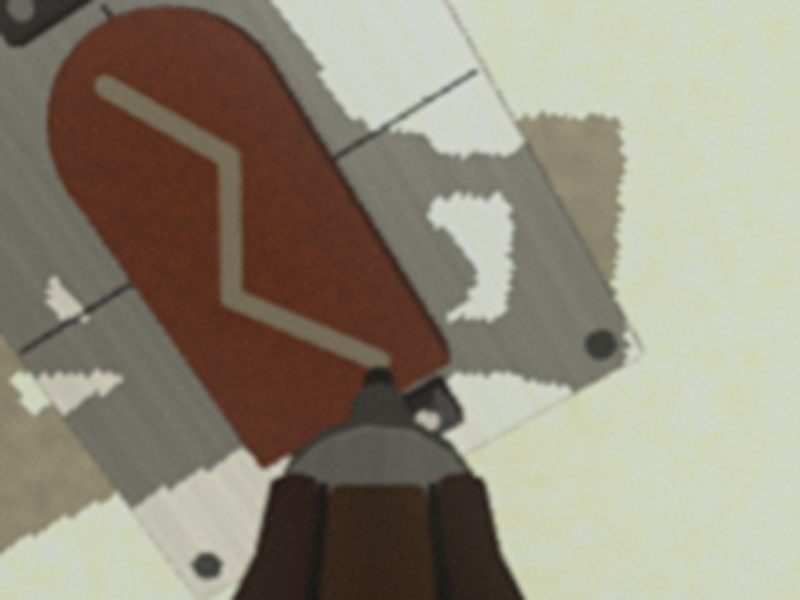

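The crop shows the tip at about (375,370), just over the seam's square end, and all four seam vertices are visible: (383,361), (231,297), (230,155) and (103,85). I'll compare those with the predictions.

```bash
python3 - <<'E'
from h import *
orr,pos=np.load('w4_ori.npy'); c=cam('wrist',{'orientation':orr,'ee_pos':pos}); im=cv2.imread('pics/w4.png')
R=Ro.from_rotvec(orr).as_matrix()
for d in(84.1,): print('tip pred px',proj(c,pos+R@[0,0,d]).round(2),'crop',((proj(c,pos+R@[0,0,d])-[140,90])*10/3).round(0))
h=cv2.cvtColor(im,cv2.COLOR_BGR2HSV).astype(int)
def full(p): return np.array(p)*.3+[140,90]-.35
V=[full(p) for p in[(383,361),(231,297),(230,155),(103,85)]]
# centreline of each segment: mean of seam px within 4 px of segment, middle 70%
red=((h[...,0]<14)|(h[...,0]>172))&(h[...,1]>125)
ys,xs=np.mgrid[0:384,0:512]; L=[]
for a,b in zip(V[:-1],V[1:]):
    d=(b-a);n=np.linalg.norm(d);d/=n;q=np.stack([xs-a[0],ys-a[1]],-1);s=q@d;l=q@np.array([-d[1],d[0]])
    m=(s>.15*n)&(s<.85*n)&(abs(l)<7)&~red
    P=np.array([onz(c,(x,y),28)[:2] for x,y in zip(xs[m],ys[m])],np.float32)
    vx,vy,x0,y0=cv2.fitLine(P,cv2.DIST_L2,0,.01,.01).ravel();L.append((np.array([x0,y0]),np.array([vx,vy])));print(m.sum(),'width mm',m.sum()/(.7*n)/1.37)
def X(A,B): s=np.linalg.solve(np.stack([A[1],-B[1]],1),B[0]-A[0]);return A[0]+s[0]*A[1]
s1=X(L[0],L[1]);s2=X(L[1],L[2]);
model=np.array([[-45,-13],[-13,9],[15,-9],[43,6]],float)
print('s1',s1,'s2',s2,'len',np.linalg.norm(s1-s2))
d0=L[0][1]*np.sign(L[0][1]@(onz(c,V[0],28)[:2]-s1));d2=L[2][1]*np.sign(L[2][1]@(onz(c,V[3],28)[:2]-s2))
Q=np.array([s1+38.83*d0,s1,s2,s2+31.76*d2]); print(Q.round(1), 'raw ends',onz(c,V[0],28).round(1),onz(c,V[3],28).round(1))
# rigid fit
mc=model.mean(0);qc=Q.mean(0);U,S_,Vt=np.linalg.svd((model-mc).T@(Q-qc));Rr=Vt.T@U.T
print('angle',np.degrees(np.arctan2(Rr[1,0],Rr[0,0])),'centre',qc-Rr@mc,'resid',(Q-(model-mc)@Rr.T-qc).round(1))
a=np.radians(84.05);E=np.array([[np.cos(a),-np.sin(a)],[np.sin(a),np.cos(a)]])
print('pred from grasp',(model@E.T+[581.9,29.4]).round(1))
E
```

```text
tip pred px [253.53 201.34] crop [378. 371.]
241 width mm 5.079169763100129
221 width mm 5.40945233787991
227 width mm 5.440974428328031
s1 [571.05475   17.274542] s2 [591.83124  43.52874] len 33.480522
[[589.6 -16.8]
 [571.1  17.3]
 [591.8  43.5]
 [579.8  72.9]] raw ends [590.  -17.2  28. ] [579.5  73.4  28. ]
angle 84.11013914955122 centre [581.34238635  29.40689464] resid [[-0.  -0.1]
 [-0.  -0.1]
 [-0.   0.1]
 [ 0.   0.1]]
pred from grasp [[590.2 -16.7]
 [571.6  17.4]
 [592.4  43.4]
 [580.4  72.8]]
```

Wrist view and grasp agree to within 0.6 mm. I'm lowering onto seam0, aiming for about 3.5 mm of tip travel.

```bash
python3 -m pendant '{"grip":[-1,-1,-1,-1,-1,-1],"linear":[[-0.3,0.4,2],[0,0,4],[0,0,2],[0,0,0],[0,0,0],[0,0,0]],"angular":[[0,0,0],[0,0,0],[0,0,0],[0,0,0],[0,0,0],[0,0,0]]}'
python3 - <<'E'
from h import *
plan([589.9,-16.7,108.6],-37.4)
E
```

```text
t: 14.72
ee_pos: [589.4, -16.4, 114.2]
orientation: [-2.815, -1.391, 0.001]
ft_force: [0.4, 0.1, -1.5]
width: 15.6
grasp_force: 30.0
at 14.7167 [589.4 -16.4 114.2] toolx deg 52.58 tooly -37.42 shift [0.1 0.6 5.6] turn rad -0.0003 tilt [-0.0019  0.0001  0.    ]
```

```bash
python3 -m pendant '{"grip":[-1,-1,-1,-1,-1,-1,-1],"linear":[[0.1,0.6,0],[0,0,0.8],[0,0,1.2],[0,0,1.2],[0,0,1.2],[0,0,1.1],[0,0,0]],"angular":[[0,0,0],[0,0,0],[0,0,0],[0,0,0],[0,0,0],[0,0,0],[0,0,0]]}'
python3 - <<'E'
from h import *
plan([589.9,-16.7,108.6],-37.4)
E
```

```text
t: 15.3
ee_pos: [590.0, -16.7, 108.6]
orientation: [-2.815, -1.391, 0.001]
ft_force: [0.4, -0.4, 1.2]
width: 15.9
grasp_force: 30.0
at 15.3 [590.  -16.7 108.6] toolx deg 52.59 tooly -37.41 shift [-0.1 -0.1 -0. ] turn rad -0.0002 tilt [-0.0017 -0.0001  0.    ]
```

```bash
python3 -m pendant '{"grip":[-1,-1,-1,-1,-1,-1,-1,-1,-1,-1,-1,-1],"linear":[[0.655,-1.478,0],[0.655,-1.478,0],[0.655,-1.478,0],[0.655,-1.478,0],[0.655,-1.478,0],[0.655,-1.478,0],[0.655,-1.478,0],[0.655,-1.478,0],[0.655,-1.478,0],[0.655,-1.478,0],[0.655,-1.478,0],[0.655,-1.478,0]],"angular":[[0,0,0],[0,0,0],[0,0,0],[0,0,0],[0,0,0],[0,0,0],[0,0,0],[0,0,0],[0,0,0],[0,0,0],[0,0,0],[0,0,0]]}'
python3 -c "
from h import *
plan([571.3,17.35,108.6])"
```

```text
t: 16.3
ee_pos: [580.5, 0.5, 108.7]
orientation: [-2.815, -1.391, 0.001]
ft_force: [0.6, -1.3, 0.3]
width: 15.6
grasp_force: 30.0
at 16.3 [5.805e+02 5.000e-01 1.087e+02] toolx deg 52.59 tooly -37.41 shift [  7.8 -17.5   0.1] turn rad 0.0 tilt [-0.0019  0.0001  0.    ]
```

Tracking exactly along the seam (7.8, -17.5 left to go, as planned).

```bash
python3 -m pendant '{"grip":[-1,-1,-1,-1,-1,-1,-1,-1,-1,-1,-1,-1],"linear":[[0.65,-1.47,0],[0.65,-1.47,0],[0.65,-1.47,0],[0.65,-1.47,0],[0.65,-1.47,0],[0.65,-1.47,0],[0.65,-1.47,0],[0.65,-1.47,0],[0.65,-1.47,0],[0.65,-1.47,0],[0.65,-1.47,0],[0.65,-1.47,0]],"angular":[[0,0,0],[0,0,0],[0,0,0],[0,0,0],[0,0,0],[0,0,0],[0,0,0],[0,0,0],[0,0,0],[0,0,0],[0,0,0],[0,0,0]]}'
python3 -m pendant '{"grip":[-1,-1,-1,-1,-1,-1,-1,-1,-1,-1],"linear":[[1.67,0.03,0],[1.67,0.03,0],[1.67,0.03,0],[1.67,0.03,0],[1.67,0.03,0],[1.67,0.03,0],[1.67,0.03,0],[1.67,0.03,0],[1.67,0.03,0],[1.67,0.03,0]],"angular":[[0,0,0],[0,0,0],[0,0,0],[0,0,0],[0,0,0],[0,0,0],[0,0,0],[0,0,0],[0,0,0],[0,0,0]]}'
python3 -c "
from h import *
plan([592.1,43.45,108.6])"
```

```text
t: 17.3
ee_pos: [571.2, 17.4, 108.7]
orientation: [-2.815, -1.391, 0.001]
ft_force: [0.5, -0.8, 0.8]
width: 16.0
grasp_force: 30.0
t: 18.13
ee_pos: [581.8, 30.5, 108.8]
orientation: [-2.815, -1.391, 0.001]
ft_force: [-0.9, -1.6, 0.7]
width: 15.8
grasp_force: 30.0
at 18.1333 [581.8  30.5 108.8] toolx deg 52.59 tooly -37.41 shift [16.6  0.3  0.2] turn rad 0.0 tilt [-0.0018  0.      0.    ]
```

```bash
python3 -m pendant '{"grip":[-1,-1,-1,-1,-1,-1,-1,-1,-1,-1],"linear":[[1.66,0.03,0],[1.66,0.03,0],[1.66,0.03,0],[1.66,0.03,0],[1.66,0.03,0],[1.66,0.03,0],[1.66,0.03,0],[1.66,0.03,0],[1.66,0.03,0],[1.66,0.03,0]],"angular":[[0,0,0],[0,0,0],[0,0,0],[0,0,0],[0,0,0],[0,0,0],[0,0,0],[0,0,0],[0,0,0],[0,0,0]]}'
python3 -m pendant '{"grip":[-1,-1,-1,-1,-1,-1,-1,-1,-1,-1],"linear":[[0.8,-1.37,0],[0.8,-1.37,0],[0.8,-1.37,0],[0.8,-1.37,0],[0.8,-1.37,0],[0.8,-1.37,0],[0.8,-1.37,0],[0.8,-1.37,0],[0.8,-1.37,0],[0.8,-1.37,0]],"angular":[[0,0,0],[0,0,0],[0,0,0],[0,0,0],[0,0,0],[0,0,0],[0,0,0],[0,0,0],[0,0,0],[0,0,0]]}'
python3 -c "
from h import *
plan([580.1,72.85,108.6])"
```

```text
t: 18.97
ee_pos: [592.1, 43.5, 108.7]
orientation: [-2.815, -1.391, 0.001]
ft_force: [-0.6, -1.7, 0.0]
width: 15.9
grasp_force: 30.0
t: 19.8
ee_pos: [585.9, 58.2, 108.7]
orientation: [-2.815, -1.391, 0.001]
ft_force: [0.4, -1.7, 0.2]
width: 15.6
grasp_force: 30.0
at 19.8 [585.9  58.2 108.7] toolx deg 52.59 tooly -37.41 shift [  8.1 -13.5   0.2] turn rad 0.0 tilt [-0.0019  0.0001  0.    ]
```

```bash
python3 -m pendant '{"grip":[-1,-1,-1,-1,-1,-1,-1,-1,-1,-1,-1],"linear":[[0.8,-1.37,0],[0.8,-1.37,0],[0.8,-1.37,0],[0.8,-1.37,0],[0.8,-1.37,0],[0.8,-1.37,0],[0.8,-1.37,0],[0.8,-1.37,0],[0.8,-1.37,0],[0.8,-1.37,0],[0,0,0]],"angular":[[0,0,0],[0,0,0],[0,0,0],[0,0,0],[0,0,0],[0,0,0],[0,0,0],[0,0,0],[0,0,0],[0,0,0],[0,0,0]]}'
python3 - <<'E'
from h import *
c,im,o=grab('wrist','pics/w5.png');plan([580.1,72.85,108.6],None,o)
cv2.imwrite('pics/w5c.png',cv2.resize(im[150:350,100:400][...,::-1],(780,520),interpolation=cv2.INTER_CUBIC))
E
```

```text
t: 20.72
ee_pos: [579.7, 73.2, 108.8]
orientation: [-2.815, -1.391, 0.002]
ft_force: [-0.2, 0.1, 0.1]
width: 15.9
grasp_force: 30.0
at 20.7167 [579.7  73.2 108.8] toolx deg 52.59 tooly -37.41 shift [-0.   0.5  0.2] turn rad 0.0 tilt [-0.0024 -0.0001  0.    ]
```

View pics/w5c.png

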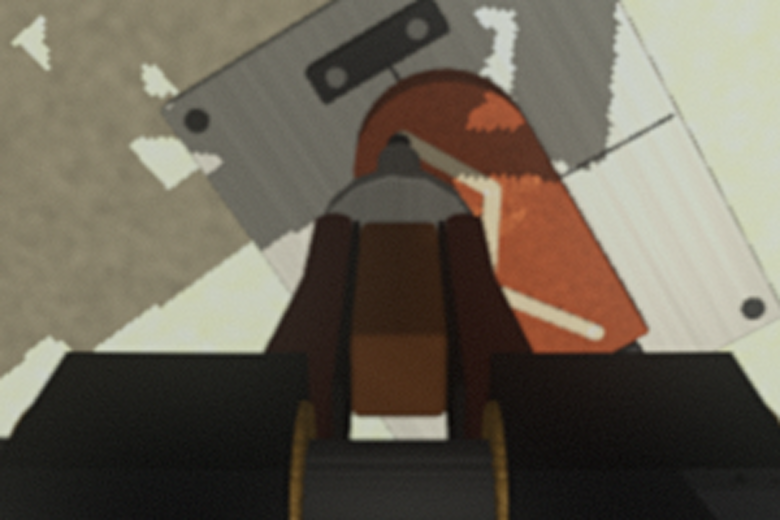

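The tip is at the seam's arch end (crop 400,140) and the plaque hasn't moved. I'm lifting and carrying the stylus back.

```bash
python3 -m pendant '{"grip":[-1,-1,-1,-1,-1,-1],"linear":[[0,0,-6],[0,0,-18],[0,0,-25],[0,0,-28],[0,0,-22],[0,0,-8]],"angular":[[0,0,0],[0,0,0],[0,0,0],[0,0,0],[0,0,0],[0,0,0]]}'
python3 -m pendant '{"grip":[-1,-1,-1,-1,-1,-1,-1,-1,-1,-1,-1,-1],"linear":[[-12,4,0],[-24,8.3,0],[-33,11.5,0],[-37,13,0],[-37,13,0],[-37,13,0],[-37,13,0],[-37,13,0],[-37,13,0],[-33,11.5,0],[-24,8.2,0],[-14,4.7,0]],"angular":[[0,0,0],[0,0,0],[0,0,0],[0,0,0],[0,0,0],[0,0,0],[0,0,0],[0,0,0],[0,0,0],[0,0,0],[0,0,0],[0,0,0]]}'
python3 -m pendant '{"grip":[-1,-1,-1,-1],"linear":[[0,0,0],[0,0,0],[0,0,0],[0,0,0]],"angular":[[0,0,0],[0,0,0],[0,0,0],[0,0,0]]}'
python3 -c "
from h import *
plan([458.6,-293.4,108.6],-37.4)"
```

```text
t: 21.27
ee_pos: [581.6, 72.8, 219.4]
orientation: [-2.816, -1.391, -0.006]
ft_force: [-0.1, 0.6, -0.9]
width: 15.8
grasp_force: 30.0
t: 22.27
ee_pos: [457.5, -294.1, 213.7]
orientation: [-2.815, -1.386, 0.005]
ft_force: [0.1, -0.2, -1.4]
width: 16.0
grasp_force: 30.0
t: 22.6
ee_pos: [460.2, -290.5, 214.9]
orientation: [-2.813, -1.392, 0.002]
ft_force: [-0.2, -0.8, -1.5]
width: 15.8
grasp_force: 30.0
at 22.6 [ 460.2 -290.5  214.9] toolx deg 52.64 tooly -37.36 shift [ -3.2   0.8 106.3] turn rad 0.0007 tilt [-0.0034 -0.      0.    ]
```

```bash
python3 -m pendant '{"grip":[-1,-1,-1,-1,-1,-1,-1,-1,-1,-1,-1],"linear":[[-3.2,0.8,0],[0,0,0],[0,0,6],[0,0,15],[0,0,18],[0,0,18],[0,0,18],[0,0,14],[0,0,6],[0,0,0],[0,0,0]],"angular":[[-0.003,0,0],[0,0,0],[0,0,0],[0,0,0],[0,0,0],[0,0,0],[0,0,0],[0,0,0],[0,0,0],[0,0,0],[0,0,0]]}'
python3 -c "
from h import *
plan([458.6,-293.4,108.3],-37.4)"
```

```text
t: 23.52
ee_pos: [459.4, -294.6, 120.6]
orientation: [2.816, 1.392, 0.001]
ft_force: [-0.0, 0.0, -1.0]
width: 15.7
grasp_force: 30.0
at 23.5167 [ 459.4 -294.6  120.6] toolx deg 52.6 tooly -37.4 shift [ 0.5 -1.3 12.3] turn rad 0.0 tilt [ 0.0008  0.0001 -0.    ]
```

```bash
python3 -m pendant '{"grip":[-1,-1,-1,-1,-1,-1,-1,-1],"linear":[[0.5,-1.3,0],[0,0,2],[0,0,3],[0,0,3],[0,0,2],[0,0,1],[0,0,0],[0,0,0]],"angular":[[0,0,0],[0,0,0],[0,0,0],[0,0,0],[0,0,0],[0,0,0],[0,0,0],[0,0,0]]}'
python3 -c "
from h import *
plan([458.6,-293.4,108.2],-37.4)"
```

```text
t: 24.18
ee_pos: [458.5, -293.5, 109.5]
orientation: [2.816, 1.391, 0.001]
ft_force: [0.5, -0.7, -2.1]
width: 15.9
grasp_force: 30.0
at 24.1833 [ 458.5 -293.5  109.5] toolx deg 52.58 tooly -37.42 shift [0.2 0.  1.3] turn rad -0.0003 tilt [ 0.001  0.    -0.   ]
```

```bash
python3 -m pendant '{"grip":[-1,-1,-1,-1,-1],"linear":[[0.1,0,0.5],[0,0,0.5],[0,0,0.4],[0,0,0],[0,0,0]],"angular":[[0,0,0],[0,0,0],[0,0,0],[0,0,0],[0,0,0]]}'
python3 -m pendant '{"grip":[-0.5,-0.5,-0.4,-0.2,0,0.3,0.6,1,1,1],"linear":[[0,0,0],[0,0,0],[0,0,0],[0,0,0],[0,0,0],[0,0,0],[0,0,0],[0,0,0],[0,0,0],[0,0,0]],"angular":[[0,0,0],[0,0,0],[0,0,0],[0,0,0],[0,0,0],[0,0,0],[0,0,0],[0,0,0],[0,0,0],[0,0,0]]}'
```

```text
t: 24.6
ee_pos: [458.5, -293.4, 108.2]
orientation: [2.816, 1.391, 0.001]
ft_force: [0.7, 0.5, -2.2]
width: 15.6
grasp_force: 30.0
t: 25.43
ee_pos: [458.6, -293.4, 108.1]
orientation: [2.816, 1.391, 0.001]
ft_force: [-0.5, -0.3, 0.3]
width: 69.4
grasp_force: 0.0
```

```bash
python3 -m pendant '{"grip":[1,1,1,1,1,1,1,1,1,1,1,1],"linear":[[0,0,0],[0,0,0],[0,0,-6],[0,0,-18],[0,0,-25],[0,0,-25],[0,0,-25],[0,0,-18],[-10,0,-6],[-25,0,0],[-25,0,0],[-10,0,0]],"angular":[[0,0,0],[0,0,0],[0,0,0],[0,0,0],[0,0,0],[0,0,0],[0,0,0],[0,0,0],[0,0,0],[0,0,0],[0,0,0],[0,0,0]]}'
python3 -m pendant '{"grip":[1,1,1],"linear":[[0,0,0],[0,0,0],[0,0,0]],"angular":[[0,0,0],[0,0,0],[0,0,0]]}'
python3 - <<'E'
from h import *
c,w,o=grab('wrist','pics/w6.png'); ct,t,_=grab('top','pics/top6.png'); grab('scene','pics/scene6.png')
t0=cv2.imread('pics/top0.png');s0=cv2.imread('pics/scene0.png');s6=cv2.imread('pics/scene6.png')
A=cv2.resize(w[60:260,130:380],(400,320)) ; B=cv2.resize(t[110:280,150:400],(400,272)); C=cv2.resize(s6[155:310,115:400][...,::-1],(400,272))
D=np.zeros((592,800,3),np.uint8);D[:320,:400]=A;D[320:,:400]=B;D[320:,400:]=C;D[:320,400:]=cv2.resize(w,(400,320))
cv2.imwrite('pics/final.png',D[...,::-1])
def stage(n,im,z=28):
  h=cv2.cvtColor(im,cv2.COLOR_BGR2HSV);m=(((h[...,0]<12)|(h[...,0]>172))&(h[...,1]>120)).astype(np.uint8)
  k=np.zeros_like(m);b=(205,140,285,215) if n=='top' else(245,165,335,240);k[b[1]:b[3],b[0]:b[2]]=1;m=cv2.morphologyEx(m*k,cv2.MORPH_CLOSE,np.ones((7,7)))
  q=max(cv2.findContours(m,0,1)[0],key=cv2.contourArea);print(n,cv2.minAreaRect(np.array([onz(cam(n),p[0],z-4)[:2] for p in q],np.float32)))
stage('top',t[...,::-1]);stage('scene',s6)
E
```

```text
t: 26.43
ee_pos: [414.0, -350.6, 230.9]
orientation: [2.816, 1.39, -0.001]
ft_force: [-0.0, -0.4, 0.4]
width: 87.8
grasp_force: 0.0
t: 26.68
ee_pos: [416.0, -348.5, 230.8]
orientation: [2.817, 1.391, 0.001]
ft_force: [0.7, 0.1, 0.4]
width: 87.4
grasp_force: 0.0
top ((581.2223510742188, 29.12368392944336), (109.07666015625, 55.6618766784668), 83.90153503417969)
scene ((582.6297607421875, 31.40537452697754), (114.41548919677734, 55.853092193603516), 84.58120727539062)
```

View pics/final.png

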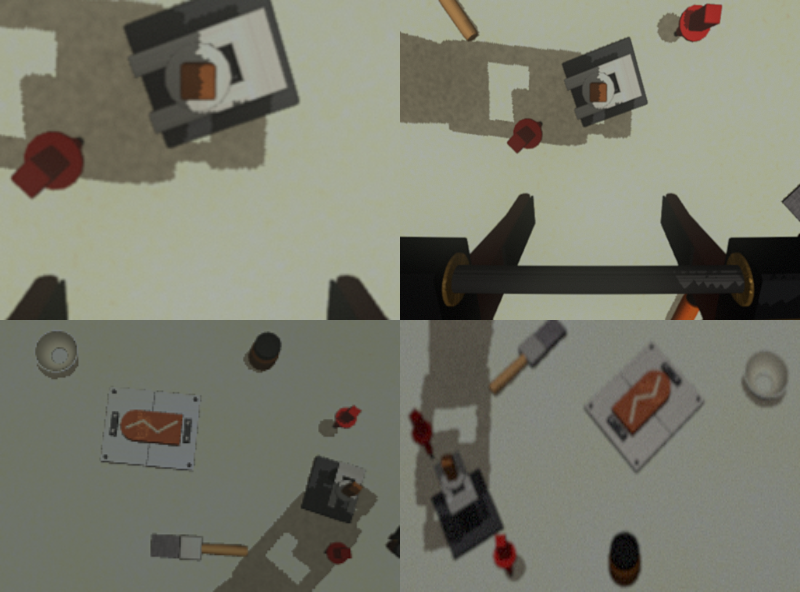

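The stylus hangs upright in the fork. In the top view the plaque centre is (581.2, 29.1) and the stage centre about (580.8, 28.8). The jar, bowl and brush haven't moved, so I'm handing in.

```bash
python3 -c "
from workcell import ctrl
print(ctrl.close_job())"
```

```text
the job is handed in; nothing more can be done
None
```

I handed the job in at about 27 s with no verdict returned: the plaque lies centred and square on the stage to within about 1 mm, the seam was traced in one stroke at about 2 cm/s, the stylus hangs upright in its fork again, and the jar, bowl and brush are untouched.

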